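# Put the wide scraper away in the knife box

## Robot

A 6-joint arm with a two-finger parallel gripper is mounted at the origin on a cart in front of the work surface, level with it; the furniture and walls round the work are solid. World frame = base frame: x ahead of the robot, y to its left, z up, the work surface at z = 0. Lengths are in mm, angles in rad, forces in N, time in s.
With the tool pointing down it reaches from about 275 to 1000 mm from the base axis. Payload 8.4 kg.
Tool frame: the origin (TCP) lies at the very end of the fingers, on their centre line; the grasp point (between the pads) lies 19 mm behind it; z points along the fingers, y is the line along which they close (so a half turn about z gives the same grasp; the last joint's range is limited). The gripper opens to 85 mm and grips with 20 to 120 N. Pads are 22 mm wide; open, the fingers measure 114 mm over their backs; the gripper's body (76 mm by 85 mm) begins 54 mm behind the grasp point. The pads swing forward as they close: fully open they stand 13 mm farther back than shut.
Start: joints at [1.133, 0.353, 1.633, -0, 1.155, -0.002], TCP at [263.834, 566.586, 231.281] pointing down, gripper open.
Joint ranges: [-2.63, 2.63], [-0.92, 2.1], [0.06, 2.66], [-1.3, 4.44], [0, 2.69], [-3.02, 3.02]. Speed limits (rad/s): [2.22, 2.22, 2.79, 3.14, 3.14, 3.14].

## Interface

Orientations are given as [roll, pitch, yaw] about the fixed x, y, z axes, in that order (R = Rz(yaw) Ry(pitch) Rx(roll)).
In Python, from rig import telemetry, imaging, r gives the robot as it stands. The module is installed in compiled form; this text tells all that it offers.
- The arm moves only by the tool step_arm, never from a script. Its argument "moves" is a list of rows, each a list of 3 entries, a list of its own where there are three numbers: the turn, a rotation vector about the tool's x, y, z scaled (see below), then the shift along the tool's x, y, z scaled (see below), then the opening, from -1 (shut) to 1 (fully open). A call has 1 to 8 rows; each row is the pose to reach, as a shift and turn from the pose commanded when the call began, along the tool's axes at that moment; what a row does not reach only later rows make up. The controller multiplies each number of a shift by 200 mm and each number of a turn by 45 degrees. A row lasts 1/10 s, in which the tool goes at most 50 mm and 8.59 degrees, less where a joint would pass 70% of its speed; a pose out of reach is approached as far as the arm can. A call with a number of a shift or a turn outside -1 to 1 is refused whole. A call with a gripper value outside its range is refused whole. The fingers move at their own pace and stop on an object; "squeeze" is the grip in N (left out, the last holds). Time passes only in rows, so rows that repeat a pose let the fingers close. It gives the time, the measured TCP pose, the force, the opening and the grip force at its end, in the units of the state.
- telemetry.sense(): the state, without advancing time (a new reading comes with each control period).
- imaging.grab_frame(name): name is "scene" or "top" or "wrist"; returns the picture (480x640x3 uint8, red, green, blue); there is no depth.
- imaging.calibration(name): a dict with "fx", "fy", "cx", "cy" (pixels), "dist_coeffs" ([k1, k2, p1, p2, k3] as OpenCV has them; the pictures are not rectified), "cam_to_world" (4x4, takes a point from camera to world coordinates). Camera axes: x right, y up, looking along -z (the intrinsics and any distortion apply to the point x, -y, -z); pixel columns grow to the right and rows downward; lengths in mm; the calibration is good to about 2 mm. A picture is of the moment at which its call begins: read the wrist's pose just before it. calibration takes no time and is no camera call; for the wrist camera it gives the pose at the moment of the call.
- r.sign_off(): hands the job in; it is judged then, once.
Trained networks look in the newest picture that a camera, given by its name, has taken for a name from the list of things; names that differ only in an ending like _2 or _b are one class to them, and where a whole thing is asked for, a point or a joint stands for the part that bears it (a point fixed in the world has none). Each returns a list of dicts, best first, with "conf" (0 to 1); they miss things now and then, are a little off and sometimes report something else, mostly with a low value. They report only what shows in the picture. A call takes as long as a camera call. They do not tell look-alikes from the thing itself.
- imaging.recognise(camera, name): "extent" ([left, top, width, height] in pixels, round what is visible of it).
- imaging.mark_of(camera, name): "xy" ([column, row] in pixels: a listed point, or the origin of a listed thing).
The state is a dict: "clock": time; "qpos": joint angles; "qvel": joint speeds; "joint_efforts": joint torques, N m; "eef_pos": TCP position; "tcp_rot": TCP orientation; "contact_force": force on the tool from outside, world axes, zero at the start; "wrist_torque": the same for the moment, N m; "opening": opening from 0.0 (shut) to 1.0 (fully open); "grasp_force": force on a finger pad.
Only numpy, scipy, OpenCV 4.12 (cv2) and the standard library are available. Lean on these libraries where they do the work, as an engineer would, in place of code of your own. Each camera call takes 0.05 s, during which the arm holds its last target. There are 200 camera calls.

## Task

The wide griddle scraper is still hanging on the utensil rail: lift it off its hook and put it away in the knife box, blade down in the long slot, lowered gently (not dropped) until its collar rests flat on the white top. Leave the other two tools hanging on their hooks and knock nothing over.

Things in the scene. Friction and masses are not known exactly. Their poses are not given: they have to be found in the camera images.
- scraper: (all sizes here in mm) wide griddle scraper hanging blade down: plain steel blade 100 wide (y), 3 thick (x), 75 high; aluminium collar 60 (y) x 16 (x), z 75 to 89; black grip 28 (y) x 18 (x), z 89 to 200, with a hanging slot 12 wide (y), z 164 to 190, through it along x. About 0.24 kg. Origin mid-way along the blade's lower edge, z up towards the grip
- scraper_eye (a point): middle of the scraper's hanging slot, 177 above its origin; the hook passes through it
- scraper_collar (a point): centre of the underside of the scraper's collar, 75 above its origin; it rests on the knife box's top when the blade is fully in
- spreader: narrow spreader with a 42 wide round-ended blade and the same 28 x 18 black grip, 200 long, hanging on another hook of the rail (origin mid-way along its blade's lower end, z up, y across the blade); to be left hanging
- turner: slotted turner with a 76 wide blade of open bars and the same grip, 200 long, hanging on another hook (origin mid-way along its lower edge, z up, y across the blade); to be left hanging
- spreader_eye (a point): middle of the spreader's hanging slot
- turner_eye (a point): middle of the turner's hanging slot
- utensil_rail: fixed steel rail: 12 mm bar along y at height 262 on posts at y +-168, on a drip tray 130 x 370. Origin at table level below the bar's middle. Hooks at y -110, 0, 110: 6 mm rods straight forward (-x) at height 262, ending 66 forward in an upturned tip, top at 276. Tools hang 36 forward of the bar, slot's upper edge on the rod; a tool must rise 11 to 20 to pass over the tip
- knife_box: fixed knife box: steel case 110 (x) x 230 (y), white slotted top at height 108. Origin at table level under its middle. At its +y end the one long slot, 9 wide (x), 111 long (y); at its -y end three short slots 57 long, knives standing in the outer two, their black grips reaching to height 208
- long_slot (a point): centre of the long slot's mouth, at the level of the white top, (0, 48, 108) in the knife box; y along the slot, z up. The slot is open for 100 below
- squeeze_bottle_10: squeeze bottle, 62 across, 225 high, standing at the right (origin under its middle, z up)
- squeeze_bottle_12: squeeze bottle, 62 across, 225 high, standing at the right
- squeeze_bottle_13: squeeze bottle, 62 across, 225 high, standing at the right
- deli_cup_1: lidded plastic cup, 72 across, 70 high, standing near the front edge
- salt_shaker: shaker, 44 across, 90 high, standing at the back
- spice_cumin: spice jar, 41 across, 105 high, standing at the back
- ramekin_1: small white ramekin, 67 across, 42 high, standing at the right front
Not all that is in view belongs to the job. Leave any orange look-alike of the scraper alone.

How it is judged:
By the outcome, as a careful person would: the job done as asked, in the order asked, and still so for the second after the job is handed in, with the robot touching nothing.
It also fails if it takes over 45 s, if anything falls off the work surface, if the arm or the gripper's body presses on something with over 40 N, if the wrist force passes 120 N, or if a joint passes its speed limit or range.

## Working session

There is one attempt and no reset: what is moved stays moved. The work goes in short steps, Python scripts to look and compute and a tool call to move; the robot and the scene stay as the last step left them, time stands still between calls to the robot, and variables do not carry over. Pictures are saved under pics/ and viewed, at most 12 in all, crops included, and the job is handed in when it is done.

Besides the shell and the picture viewer there is one more tool, called after "Emit:" as name([rows], argument=value, ...), one row to a line, values as JSON. step_arm: Moves the arm, as the interface text tells. Its arguments: {"type":"object","properties":{"moves":{"type":"array"},"squeeze":{"type":"number"}},"required":["moves"]}

```bash
mkdir -p pics; cat > h.py <<'E'
import numpy as np, cv2
from rig import telemetry, imaging, r
def ray(c,uv):
    k=imaging.calibration(c) if isinstance(c,str) else c
    K=np.array([[k['fx'],0,k['cx']],[0,k['fy'],k['cy']],[0,0,1.]])
    p=cv2.undistortPoints(np.array([[uv]],float),K,np.array(k['dist_coeffs'],float))[0,0]
    T=np.array(k['cam_to_world']); d=T[:3,:3]@np.array([p[0],-p[1],-1]); return T[:3,3],d/np.linalg.norm(d)
def atz(c,uv,z):
    o,d=ray(c,uv); return o+d*(z-o[2])/d[2]
def tri(obs):
    A=np.zeros((3,3));b=np.zeros(3)
    for c,uv in obs:
        o,d=ray(c,uv);P=np.eye(3)-np.outer(d,d);A+=P;b+=P@o
    X=np.linalg.solve(A,b)
    return X,[round(float(np.linalg.norm((np.eye(3)-np.outer(d,d))@(X-o))),1) for o,d in (ray(c,uv) for c,uv in obs)]
def proj(c,X):
    k=imaging.calibration(c) if isinstance(c,str) else c
    T=np.array(k['cam_to_world']);p=T[:3,:3].T@(np.array(X)-T[:3,3]);p=np.array([p[0],-p[1],-p[2]])
    K=np.array([[k['fx'],0,k['cx']],[0,k['fy'],k['cy']],[0,0,1.]])
    return cv2.projectPoints(p[None],np.zeros(3),np.zeros(3),K,np.array(k['dist_coeffs'],float))[0].ravel()
E
python3 - <<'E'
from h import *
s=telemetry.sense();print(s['clock'],s['eef_pos'],s['tcp_rot'],s['opening'])
for c in ['scene','top','wrist']:
    cv2.imwrite(f'pics/{c}0.png',imaging.grab_frame(c)[:,:,::-1])
    print(c,np.round(imaging.calibration(c)['cam_to_world'],2)[:3,3])
    for n in ['scraper_eye','scraper_collar','scraper','spreader_eye','turner_eye','long_slot','knife_box','utensil_rail'][:8 if c!='wrist' else 1]:
        print(c,n,[(np.round(m['xy'],1).tolist(),round(m['conf'],2)) for m in imaging.mark_of(c,n)][:4])
print(telemetry.sense()['clock'])
E
```

```text
0.0 [263.61613116 566.11726352 230.52648515] [-3.14010249e+00  2.31399582e-05  2.70580525e+00] 0.9978978003448576
scene [-381.38 -719.37 1479.57]
scene scraper_eye [([237.1, 170.6], 0.96), ([312.0, 228.3], 0.8)]
scene scraper_collar [([237.2, 197.6], 0.79), ([313.6, 250.1], 0.7)]
scene scraper [([238.6, 214.0], 0.74), ([310.9, 269.2], 0.68)]
scene spreader_eye [([266.8, 187.3], 0.67)]
scene turner_eye [([203.8, 157.5], 0.75)]
scene long_slot [([344.8, 284.3], 0.81), ([355.0, 246.6], 0.69)]
scene knife_box [([361.9, 313.6], 0.88), ([442.3, 299.2], 0.19)]
scene utensil_rail [([252.0, 221.4], 0.64)]
top [ 226.83   18.68 1500.75]
top scraper_eye [([208.6, 262.3], 0.65), ([310.4, 235.3], 0.64)]
top scraper_collar [([213.8, 271.3], 0.95), ([308.6, 238.2], 0.8)]
top scraper [([220.0, 276.5], 0.82), ([303.7, 244.7], 0.53)]
top spreader_eye [([245.9, 242.0], 0.58), ([212.1, 270.4], 0.29)]
top turner_eye [([164.8, 277.6], 0.88)]
top long_slot [([362.9, 241.2], 0.9), ([246.4, 244.2], 0.61)]
top knife_box [([375.2, 238.8], 0.73)]
top utensil_rail [([221.3, 264.9], 0.87)]
wrist [196.07 597.62 373.71]
wrist scraper_eye []
1.0
```

View pics/scene0.png

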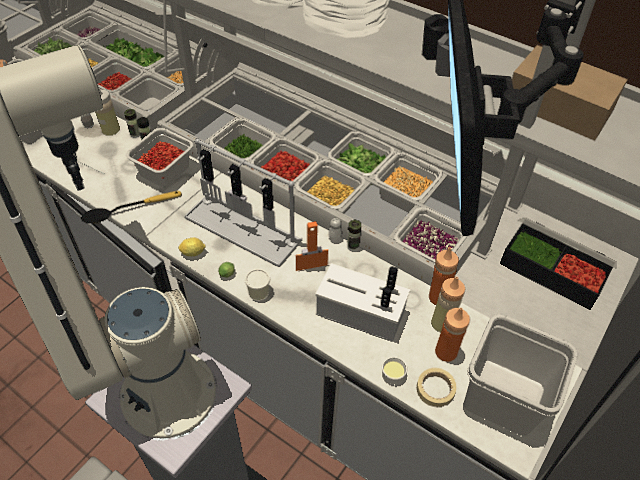

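View pics/top0.png

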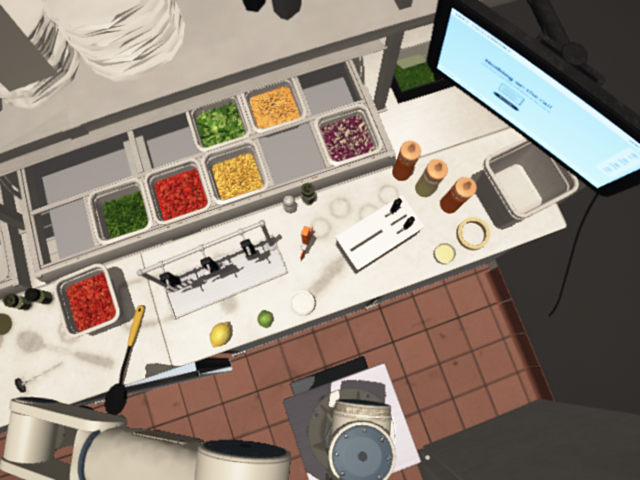

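The scene view shows three black-gripped tools hanging on the rail, at about (206,160), (236,178) and (267,193). An orange look-alike stands at (312,245), and the box is at (360,300) with its long slot at (345,284).

Candidates for the scraper are black left (206,160), black middle (237,171), black right (267,187) and orange (312,228). The networks pick the middle one, so I'll check that in a crop.

```bash
python3 - <<'E'
from h import *
im=cv2.imread('pics/scene0.png');a=cv2.resize(im[135:275,175:335],None,fx=5,fy=4.2,interpolation=cv2.INTER_CUBIC)
cv2.imwrite('pics/crop1.png',a[:600,:800])
print('eye',tri([('scene',(237.1,170.6)),('top',(208.6,262.3))]))
print('collar',tri([('scene',(237.2,197.6)),('top',(213.8,271.3))]))
print('org',tri([('scene',(238.6,214)),('top',(220,276.5))]))
print('spr',tri([('scene',(266.8,187.3)),('top',(245.9,242))]))
print('tur',tri([('scene',(203.8,157.5)),('top',(164.8,277.6))]))
print('rail',tri([('scene',(252,221.4)),('top',(221.3,264.9))]))
for s in [(344.8,284.3),(355,246.6)]: print('slot',tri([('scene',s),('top',(362.9,241.2))]))
print('slotz',atz('scene',(344.8,284.3),108),atz('top',(362.9,241.2),108))
print('box',tri([('scene',(361.9,313.6)),('top',(375.2,238.8))]))
t=cv2.imread('pics/top0.png');cv2.imwrite('pics/crop2.png',np.vstack([cv2.resize(t[215:295,135:295],(800,400)),np.zeros((0,800,3),np.uint8)]))
cv2.imwrite('pics/crop3.png',cv2.resize(t[190:280,325:435],(733,600),interpolation=cv2.INTER_CUBIC))
E
```

```text
eye (array([548.66051295, 200.59175441, 259.00595105]), [3.9, 3.9])
collar (array([548.94022445, 211.96459568, 141.65607423]), [3.2, 3.2])
org (array([543.6656156 , 208.77076546,  75.64716174]), [3.1, 3.1])
spr (array([567.46793204,  99.79869478, 238.533556  ]), [3.1, 3.1])
tur (array([548.32869739, 324.93587546, 244.54148666]), [0.5, 0.5])
rail (array([594.55433126, 204.30843278,  -1.4375488 ]), [3.9, 3.9])
slot (array([ 498.09965088, -214.9659616 ,  101.03082459]), [2.1, 2.1])
slot (array([ 489.58455619, -209.61722267,  255.72706822]), [30.6, 30.6])
slotz [ 495.54175355 -218.63745796  108.        ] [ 495.09173188 -212.40629995  108.        ]
box (array([ 513.49462984, -272.2224828 ,  -12.36406175]), [1.1, 1.1])
```

View pics/crop1.png

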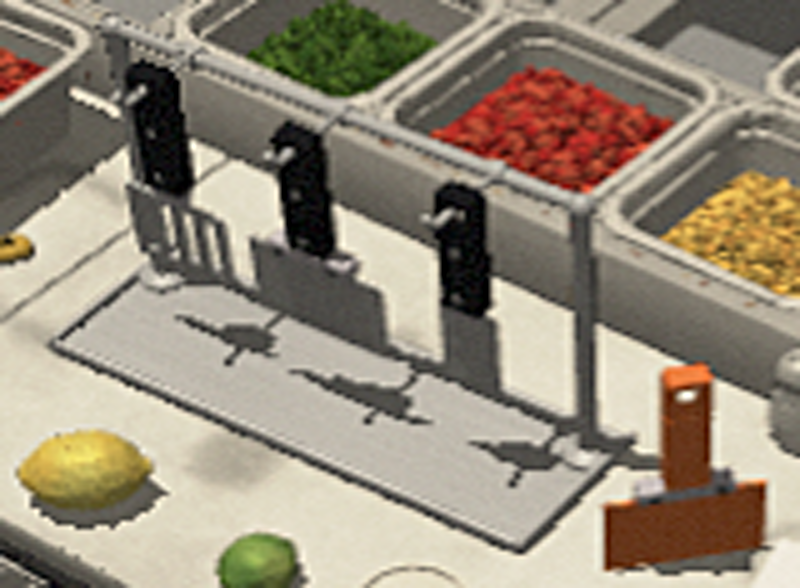

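View pics/crop3.png

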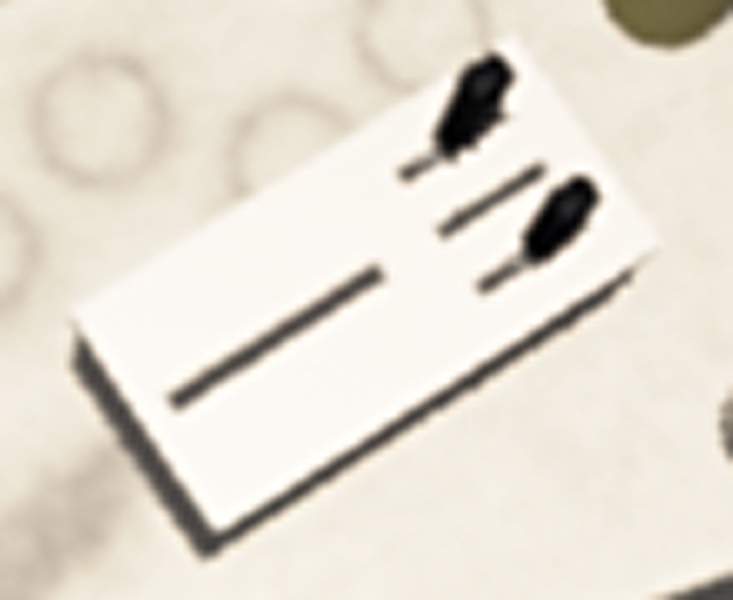

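The crop shows the middle black tool carrying the wide plain blade (about crop (315,295)). The left one has open bars and the right one is narrow, so I take the middle one. The box crop shows the long slot from crop (172,403) to (382,271), with its centre near the network's (362.9,241.2).

```bash
cat >> h.py <<'E'
from scipy.spatial.transform import Rotation as R
def plan(pos,yaw,s=None):
    s=s or telemetry.sense(); A=R.from_euler('xyz',s['tcp_rot']); B=R.from_euler('xyz',[np.pi,0,yaw])
    t=(A.inv()*B).as_rotvec()/np.radians(45); d=A.inv().apply(np.array(pos)-s['eef_pos'])/200
    print('t',round(s['clock'],2),'pos',np.round(s['eef_pos'],1),'rpy',np.round(s['tcp_rot'],4),'op',round(s['opening'],3),'F',np.round(s['contact_force'],1),'gf',round(s['grasp_force'],1))
    print('turn',np.round(t,4),'shift',np.round(d,4))
E
python3 - <<'E'
from h import *
a,b=atz('top',(350.8,250.5),108),atz('top',(382.3,230.65),108)
print(a,b,(a+b)/2,np.linalg.norm(a-b),np.arctan2(*(a-b)[[1,0]])-np.pi/2)
t=cv2.imread('pics/top0.png')
# rail marks via recognise
for c in ['top','scene']:
  for n in ['utensil_rail','scraper']:
    print(c,n,[(np.round(m['extent']).tolist(),round(m['conf'],2)) for m in imaging.recognise(c,n)][:3])
a,b=atz('top',(141,272),262),atz('top',(264,225),262)
print(a,b,np.linalg.norm(a-b),np.arctan2(*(a-b)[[1,0]])-np.pi/2)
cv2.imwrite('pics/crop4.png',cv2.resize(t[215:325,130:290],(800,550),interpolation=cv2.INTER_CUBIC))
plan([470,200,330],np.pi)
E
```

```text
[ 481.07649565 -170.0238099   108.        ] [ 505.64841249 -276.53912472  108.        ] [ 493.36245407 -223.28146731  108.        ] 109.31281438808385 0.22672272054564258
top utensil_rail [([137.0, 220.0, 151.0, 99.0], 0.56)]
top scraper [([202.0, 260.0, 36.0, 20.0], 0.76), ([297.0, 224.0, 18.0, 34.0], 0.74)]
scene utensil_rail [([185.0, 139.0, 118.0, 128.0], 0.73)]
scene scraper [([296.0, 222.0, 34.0, 48.0], 0.8)]
[578.66736174 375.29578662 262.        ] [590.95623722  38.57120185 262.        ] 336.9487534486578 0.03647914203346936
t 1.2 pos [263.8 566.6 231.3] rpy [-3.1415  0.      2.7058] op 1.002 F [0.4 0.1 0.2] gf 0.0
turn [-1.000e-04  0.000e+00 -5.549e-01] shift [-1.7081 -1.2264 -0.4936]
```

View pics/crop4.png

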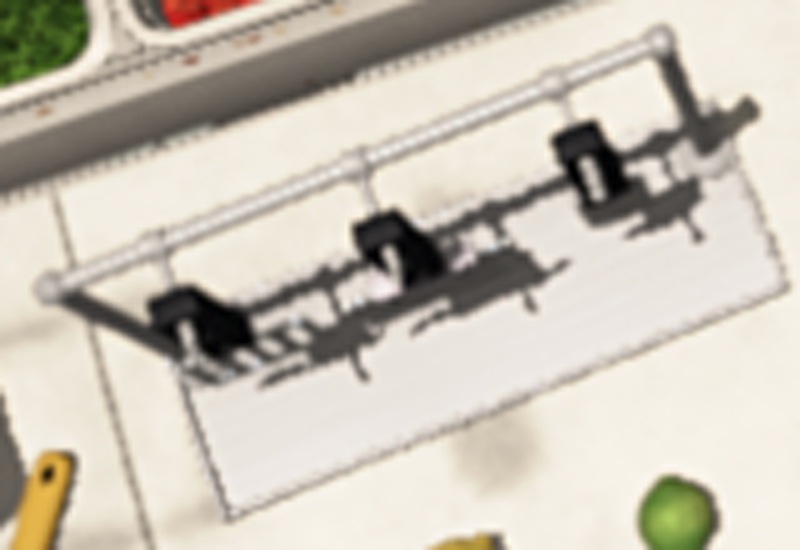

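The rail posts show at top-image pixels (140,272.4) and (262.2,223), and the middle hook's clamp at (202,247). That puts the bar's middle at about (585,207) with yaw about 0.036, consistent with the eye at (549,203). I'm moving to a look pose in front of the rail.

Emit:
step_arm([
  [[0,0,-0.2],[-0.2,-0.15,-0.25],1],
  [[0,0,-0.4],[-0.4,-0.3,-0.5],1],
  [[0,0,-0.6],[-0.6,-0.45,-0.5],1],
  [[0,0,-0.6],[-0.8,-0.6,-0.5],1],
  [[0,0,-0.6],[-0.9,-0.7,-0.5],1],
  [[0,0,-0.6],[-0.9,-0.7,-0.5],1],
  [[0,0,-0.6],[-0.9,-0.7,-0.5],1],
])

```text
clock: 1.9
eef_pos: [368.7, 362.4, 331.8]
tcp_rot: [3.141, 0.001, -3.109]
contact_force: [0.3, -0.2, -0.1]
opening: 1.003
grasp_force: 0.0
```

```bash
python3 - <<'E'
from h import *
plan([470,205,330],np.pi+.036)
a,b=atz('top',(140,272.4),262),atz('top',(262.2,223),262);h=atz('top',(202.2,247.4),262)
print(a,b,h,np.linalg.norm(a-b),np.arctan2(*(a-b)[[1,0]])-np.pi/2)
E
```

```text
t 1.9 pos [368.7 362.4 331.8] rpy [ 3.1409e+00  7.0000e-04 -3.1090e+00] op 1.003 F [ 0.3 -0.2 -0.1] gf 0.0
turn [ 0.0009  0.0009 -0.0044] shift [-0.4808 -0.8031  0.009 ]
[578.52767552 378.04799158 262.        ] [597.61682115  41.31284785 262.        ] [587.68362438 207.11982441 262.        ] 337.2757810812579 0.056628293251572925
```

Emit:
step_arm([
  [[0,0,0],[-0.15,-0.25,0],1],
  [[0,0,0],[-0.3,-0.5,0],1],
  [[0,0,0],[-0.45,-0.75,0],1],
  [[0,0,0],[-0.48,-0.8,0],1],
  [[0,0,0],[-0.48,-0.8,0],1],
  [[0,0,0],[-0.48,-0.8,0],1],
])

```text
clock: 2.5
eef_pos: [469.6, 207.9, 330.9]
tcp_rot: [3.141, -0.001, -3.107]
contact_force: [-0.6, -0.1, -1.0]
opening: 1.0
grasp_force: 0.0
```

```bash
python3 - <<'E'
from h import *
plan([549,205,330],np.pi+.05)
k=imaging.calibration('wrist')
cv2.imwrite('pics/wrist1.png',imaging.grab_frame('wrist')[:,:,::-1])
for n in ['scraper_eye','scraper_collar','utensil_rail','spreader_eye','turner_eye']:
    print(n,[(np.round(m['xy'],1).tolist(),round(m['conf'],2)) for m in imaging.mark_of('wrist',n)][:3])
for X in [(549,205,275),(549,205,252),(519,205,276),(585,207,262),(585,100,262)]: print(X,proj(k,X))
E
```

```text
t 2.5 pos [469.6 207.9 330.9] rpy [ 3.1410e+00 -8.0000e-04 -3.1072e+00] op 1.0 F [-0.6 -0.1 -1. ] gf 0.0
turn [ 0.0007 -0.001  -0.0199] shift [-0.396  -0.0282  0.0041]
scraper_eye [([322.7, 373.3], 0.65)]
scraper_collar [([327.5, 302.7], 0.81)]
utensil_rail [([327.1, 279.1], 0.93), ([155.5, 106.1], 0.75)]
spreader_eye []
turner_eye []
(549, 205, 275) [319.36611278 399.4868371 ]
(549, 205, 252) [320.10173855 375.60364235]
(519, 205, 276) [320.85314347 354.75623795]
(585, 207, 262) [321.38357807 433.79834314]
(585, 100, 262) [152.14168598 427.24270709]
```

View pics/wrist1.png

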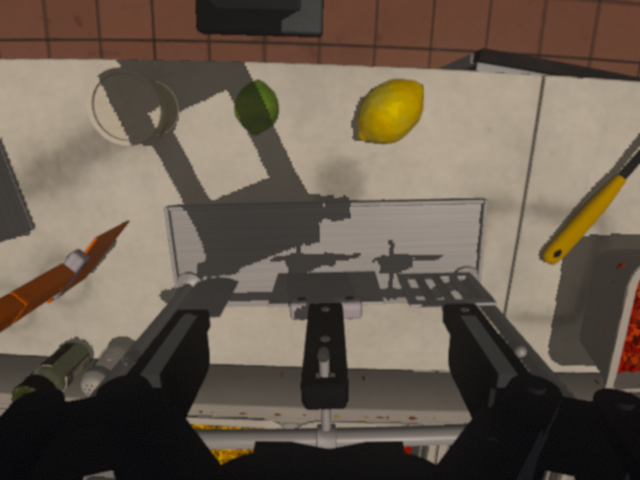

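The wrist view shows the scraper's grip between the open fingers, with its top edge near (325,398), the hook tip at (323,352) and the hook clamp on the bar at (327,437). The tray's front edge runs from (167,206) to (485,199).

```bash
python3 - <<'E'
from h import *
w='wrist'
print('bar',atz(w,(327,437),264),'tip',atz(w,(323,352),274))
print('grip front top L/R',atz(w,(304,407),275),atz(w,(346,407),275), atz(w,(307,306),164),atz(w,(341,306),164))
a,b=atz(w,(167,206),5),atz(w,(485,199),5);print('tray',a,b,(a+b)/2,np.linalg.norm(a-b),np.arctan2(*(b-a)[[1,0]])-np.pi/2)
print('collar',atz(w,(291,318),150),atz(w,(361,317),150))
print('blade top', atz(w,(275,272),75),atz(w,(378,272),75))
plan([549,208,330],np.pi+.055)
E
```

```text
bar [585.3961393  211.22380988 264.        ] tip [518.14693075 206.60321405 274.        ]
grip front top L/R [554.29912489 196.87359941 275.        ] [553.38639577 221.03705168 275.        ] [543.70343453 192.98499933 164.        ] [542.65450766 220.85021935 164.        ]
tray [499.84495261  21.58968263   5.        ] [477.83957748 388.93217912   5.        ] [488.84226504 205.26093087   5.        ] 368.0010139415406 0.05983274366053881
collar [562.42214037 178.84109475 150.        ] [559.18650697 239.35998426 150.        ]
blade top [549.49539542 155.82083755  75.        ] [545.5234116  261.67397337  75.        ]
t 2.8 pos [469.  208.3 331.3] rpy [ 3.1414e+00 -1.0000e-04 -3.1044e+00] op 1.0 F [ 0.3 -0.5  0.5] gf 0.0
turn [ 0.0002 -0.0001 -0.0227] shift [-0.3995 -0.0162  0.0062]
```

Emit:
step_arm([
  [[0,0,-0.024],[-0.2,-0.01,0],1],
  [[0,0,-0.024],[-0.4,-0.018,0],1],
  [[0,0,-0.024],[-0.4,-0.018,0],1],
  [[0,0,-0.024],[-0.4,-0.018,0],1],
  [[0,0,-0.024],[-0.4,-0.018,0],1],
])

```text
clock: 3.3
eef_pos: [548.7, 206.7, 331.1]
tcp_rot: [-3.142, -0.001, -3.087]
contact_force: [-1.0, -0.1, 0.4]
opening: 1.002
grasp_force: 0.0
```

```bash
python3 - <<'E'
from h import *
plan([549,208.7,215],np.pi+.058)
E
```

```text
t 3.3 pos [548.7 206.7 331.1] rpy [-3.1415e+00 -9.0000e-04 -3.0867e+00] op 1.002 F [-1.  -0.1  0.4] gf 0.0
turn [-0.0001 -0.0011 -0.004 ] shift [-0.0027  0.0097  0.5805]
```

Emit:
step_arm([
  [[0,0,-0.004],[-0.002,0.01,0.15],1],
  [[0,0,-0.004],[-0.002,0.01,0.3],1],
  [[0,0,-0.004],[-0.002,0.01,0.45],1],
  [[0,0,-0.004],[-0.002,0.01,0.58],1],
  [[0,0,-0.004],[-0.002,0.01,0.58],1],
  [[0,0,-0.004],[-0.002,0.01,0.58],1],
])

```text
clock: 3.9
eef_pos: [549.4, 208.7, 216.1]
tcp_rot: [3.142, -0.0, -3.084]
contact_force: [-0.4, 0.5, 0.2]
opening: 0.998
grasp_force: 0.0
```

```bash
python3 - <<'E'
from h import *
plan([549,208.7,215],np.pi+.058)
cv2.imwrite('pics/wrist2.png',imaging.grab_frame('wrist')[:,:,::-1])
E
```

```text
t 3.9 pos [549.4 208.7 216.1] rpy [ 3.1415e+00 -1.0000e-04 -3.0837e+00] op 0.998 F [-0.4  0.5  0.2] gf 0.0
turn [ 0.0001 -0.0002 -0.0001] shift [ 0.002  -0.      0.0054]
```

View pics/wrist2.png

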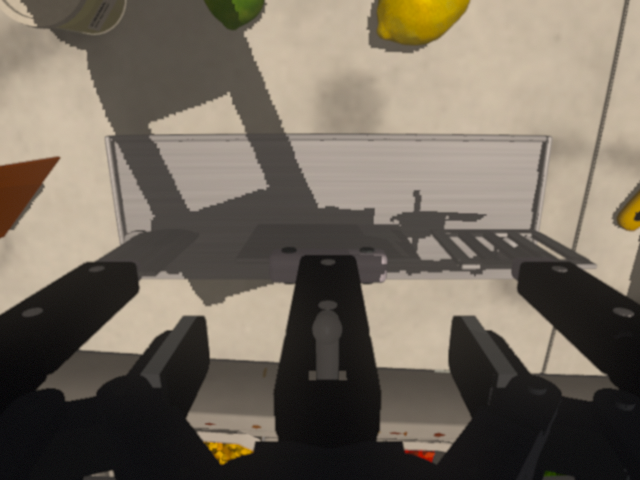

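The grip (centre about column 328) sits centred between the pads (207 and 452), and the hook tip shows at (327,325) in front of it. Closing now.

Emit:
step_arm([
  [[0,0,0],[0,0,0],-1],
  [[0,0,0],[0,0,0],-1],
  [[0,0,0],[0,0,0],-1],
  [[0,0,0],[0,0,0],-1],
  [[0,0,0],[0,0,0],-1],
  [[0,0,0],[0,0,0],-1],
  [[0,0,0],[0,0,0],-1],
  [[0,0,0],[0,0,0],-1],
], squeeze=60)

```text
clock: 4.75
eef_pos: [550.1, 208.6, 215.8]
tcp_rot: [3.141, 0.001, -3.084]
contact_force: [-1.8, 0.3, 6.7]
opening: 0.318
grasp_force: 58.4
```

Emit:
step_arm([
  [[0,0,0],[0,0,-0.02],-1],
  [[0,0,0],[0,0,-0.04],-1],
  [[0,0,0],[0,0,-0.06],-1],
  [[0,0,0],[0,0,-0.079],-1],
  [[0,0,0],[0,0,-0.079],-1],
  [[0,0,0],[0,0,-0.079],-1],
])

```text
clock: 5.35
eef_pos: [549.9, 208.4, 231.1]
tcp_rot: [3.142, 0.0, -3.084]
contact_force: [-0.6, -0.3, -2.6]
opening: 0.321
grasp_force: 58.8
```

```bash
python3 - <<'E'
from h import *
plan([549,208.7,215+15.5],np.pi+.058)
cv2.imwrite('pics/wrist3.png',imaging.grab_frame('wrist')[150:480,:,::-1])
E
```

```text
t 5.35 pos [549.9 208.4 231.1] rpy [ 3.1416e+00  1.0000e-04 -3.0841e+00] op 0.321 F [-0.6 -0.3 -2.6] gf 58.8
turn [ 0.      0.0002 -0.0007] shift [0.0044 0.0015 0.0031]
```

View pics/wrist3.png

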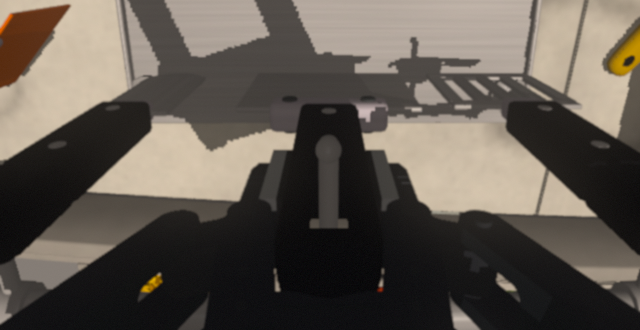

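The picture shows the grip firmly between the pads with the hook tip still in front at (327,300), and Fz of −2.6 N equals the tool's weight, so it hangs free. I draw it forward off the hook.

Emit:
step_arm([
  [[0,0,0],[0.05,0,0],-1],
  [[0,0,0],[0.1,0,0],-1],
  [[0,0,0],[0.15,0,0],-1],
  [[0,0,0],[0.2,0,0],-1],
  [[0,0,0],[0.25,0,0],-1],
  [[0,0,0],[0.3,0,0],-1],
  [[0,0,0],[0.35,0,0],-1],
  [[0,0,0],[0.35,0,0],-1],
])

```text
clock: 6.2
eef_pos: [478.6, 204.3, 231.1]
tcp_rot: [-3.141, -0.001, -3.084]
contact_force: [0.2, 0.4, -2.7]
opening: 0.32
grasp_force: 58.8
```

```bash
python3 - <<'E'
from h import *
plan([400,0,350],np.pi+.227)
E
```

```text
t 6.2 pos [478.6 204.3 231.1] rpy [-3.1415e+00 -6.0000e-04 -3.0838e+00] op 0.32 F [ 0.2  0.4 -2.7] gf 58.8
turn [-1.000e-04 -8.000e-04 -2.154e-01] shift [ 0.4518 -0.9972 -0.5941]
```

Emit:
step_arm([
  [[0,0,0],[0.1,-0.1,-0.25],-1],
  [[0,0,-0.05],[0.2,-0.25,-0.5],-1],
  [[0,0,-0.1],[0.2,-0.45,-0.6],-1],
  [[0,0,-0.15],[0.2,-0.65,-0.6],-1],
  [[0,0,-0.215],[0.2,-0.85,-0.6],-1],
  [[0,0,-0.215],[0.15,-1,-0.6],-1],
  [[0,0,-0.215],[0.15,-1,-0.6],-1],
  [[0,0,-0.215],[0.15,-1,-0.6],-1],
])

```text
clock: 7.0
eef_pos: [461.7, 2.5, 351.1]
tcp_rot: [3.141, 0.0, -2.917]
contact_force: [0.5, 0.7, -2.9]
opening: 0.322
grasp_force: 60.5
```

```bash
python3 - <<'E'
from h import *
plan([545,-190,350],np.pi+.227)
for n in ['squeeze_bottle_10','spice_cumin']:
    print(n,[(np.round(atz('top',m['xy'],0)),round(m['conf'],2)) for m in imaging.mark_of('top',n)][:4])
E
```

```text
t 7.0 pos [461.7   2.5 351.1] rpy [ 3.1413e+00  1.0000e-04 -2.9174e+00] op 0.322 F [ 0.5  0.7 -2.9] gf 60.5
turn [ 0.0003  0.0002 -0.0036] shift [-0.192  -1.0311  0.0052]
squeeze_bottle_10 [(array([ 541., -532.,    0.]), 0.9), (array([ 688., -433.,    0.]), 0.84), (array([ 610., -472.,    0.]), 0.78)]
spice_cumin [(array([ 696., -117.,    0.]), 0.76)]
```

Nothing tall is near. Going over behind the slot to see it under the wrist camera.

Emit:
step_arm([
  [[0,0,0],[-0.04,-0.2,0],-1],
  [[0,0,0],[-0.08,-0.4,0],-1],
  [[0,0,0],[-0.12,-0.6,0],-1],
  [[0,0,0],[-0.16,-0.8,0],-1],
  [[0,0,0],[-0.19,-1,0],-1],
  [[0,0,0],[-0.19,-1,0],-1],
  [[0,0,0],[-0.19,-1,0],-1],
])

```text
clock: 7.8
eef_pos: [543.7, -182.9, 350.5]
tcp_rot: [3.141, -0.001, -2.915]
contact_force: [0.1, 1.3, -2.7]
opening: 0.322
grasp_force: 61.3
```

```bash
python3 - <<'E'
from h import *
plan([545,-190,350],np.pi+.227)
cv2.imwrite('pics/wrist4.png',imaging.grab_frame('wrist')[:,:,::-1])
for n in ['long_slot','scraper_collar','scraper','scraper_eye']:
    print(n,[(np.round(m['xy'],1),round(m['conf'],2)) for m in imaging.mark_of('wrist',n)][:3])
k=imaging.calibration('wrist')
m=imaging.mark_of('wrist','long_slot')
if m: print(atz(k,m[0]['xy'],108))
E
```

```text
t 7.8 pos [ 543.7 -182.9  350.5] rpy [ 3.1405e+00 -9.0000e-04 -2.9154e+00] op 0.322 F [ 0.1  1.3 -2.7] gf 61.3
turn [ 0.0013 -0.0012 -0.001 ] shift [ 0.0014 -0.0363  0.0024]
long_slot [(array([297.1, 136.6]), 0.84)]
scraper_collar [(array([437., 230.]), 0.93)]
scraper [(array([ 82.7, 183.1]), 0.75), (array([328.9, 224.2]), 0.73), (array([422.2, 214.1]), 0.61)]
scraper_eye [(array([326.5, 371.7]), 0.6), (array([469. , 267.2]), 0.55), (array([ 82.1, 183.4]), 0.5)]
[ 493.94317497 -223.22205986  108.        ]
```

View pics/wrist4.png

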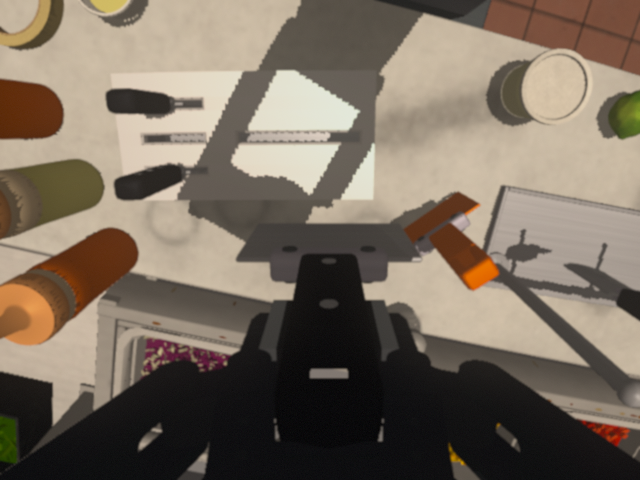

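The wrist view shows the long slot from (237,136) to (361,136.5), two knives at the left, and the held scraper's lower blade edge from about (252,223) to (411,224). The orange tool stands clear at (440,235).

```bash
python3 - <<'E'
from h import *
s=telemetry.sense();w=imaging.calibration('wrist')
a,b=atz(w,(237,136),108),atz(w,(361,136.5),108);print('slot',a,b,(a+b)/2,np.linalg.norm(a-b),np.arctan2(*(b-a)[[1,0]])-np.pi/2)
z=s['eef_pos'][2]-140
im=cv2.imread('pics/wrist4.png');g=cv2.cvtColor(im,6)
for c in (260,300,330,370,400): print(c,[int(v) for v in g[216:232,c]])
print([int(v) for v in g[228,236:262]],[int(v) for v in g[228,404:424]])
print('slotcols',[ [int(v) for v in g[126:147,c]] for c in (260,300,345)])
print('sloth',[int(v) for v in g[136,230:246]],[int(v) for v in g[136,352:370]])
yaw=s['tcp_rot'][2]
for zz in (z,):
    p,q=atz(w,(252,223.5),zz),atz(w,(411,223.5),zz);m=(p+q)/2-s['eef_pos']
    print('blade',p,q,np.linalg.norm(p-q),'mid in tool',R.from_euler('xyz',s['tcp_rot']).inv().apply(m),'yaw',np.arctan2(*(q-p)[[1,0]])-np.pi/2,'tool',yaw+np.pi)
E
```

```text
slot [ 505.59734799 -276.71537875  108.        ] [ 480.83238897 -167.1180375   108.        ] [ 493.21486848 -221.91670812  108.        ] 112.36049307245233 0.2222309805306626
260 [73, 72, 72, 73, 73, 73, 72, 69, 65, 65, 65, 65, 65, 64, 65, 64]
300 [82, 81, 82, 82, 81, 80, 76, 70, 64, 63, 64, 63, 63, 62, 64, 64]
330 [179, 177, 176, 176, 177, 174, 158, 122, 81, 65, 63, 63, 64, 64, 64, 64]
370 [155, 155, 158, 160, 163, 163, 152, 119, 83, 67, 64, 65, 66, 65, 65, 64]
400 [109, 86, 83, 84, 82, 82, 82, 81, 79, 74, 73, 70, 70, 69, 69, 69]
[77, 77, 76, 77, 76, 75, 76, 76, 75, 74, 74, 74, 74, 74, 74, 74, 74, 74, 72, 68, 65, 65, 65, 65, 65, 65] [70, 66, 60, 58, 59, 59, 59, 59, 59, 59, 59, 58, 59, 59, 59, 59, 60, 59, 58, 58]
slotcols [[222, 222, 222, 216, 194, 165, 145, 147, 166, 178, 179, 178, 177, 176, 164, 137, 134, 157, 183, 209, 220], [225, 225, 225, 219, 192, 171, 172, 188, 198, 200, 197, 194, 193, 194, 177, 142, 139, 165, 194, 217, 224], [228, 228, 226, 215, 186, 156, 120, 91, 85, 83, 83, 82, 82, 82, 83, 85, 90, 94, 95, 97, 98]]
sloth [96, 97, 97, 96, 96, 94, 91, 89, 85, 82, 80, 79, 81, 80, 79, 79] [82, 82, 81, 83, 83, 82, 83, 85, 90, 92, 96, 97, 97, 97, 97, 98, 98, 97]
blade [ 553.00174608 -235.80705987  211.35283015] [ 527.70787213 -126.85257027  211.35283015] 111.85195958639008 mid in tool [  2.78038768   1.60022948 139.99897156] yaw 0.22811018260824278 tool 0.22774685919925464
```

```bash
python3 - <<'E'
from h import *
plan([495.6,-222.5,268],np.pi+.225)
E
```

```text
t 8.1 pos [ 543.4 -182.3  351.4] rpy [-3.1415e+00  3.0000e-04 -2.9138e+00] op 0.322 F [-0.   1.  -3.4] gf 61.3
turn [-0.0001  0.0004  0.0035] shift [ 0.2783 -0.142   0.4167]
```

Emit:
step_arm([
  [[0,0,0.003],[0.15,-0.07,0],-1],
  [[0,0,0.003],[0.278,-0.142,0.05],-1],
  [[0,0,0.003],[0.278,-0.142,0.2],-1],
  [[0,0,0.003],[0.278,-0.142,0.35],-1],
  [[0,0,0.003],[0.278,-0.142,0.415],-1],
  [[0,0,0.003],[0.278,-0.142,0.415],-1],
  [[0,0,0.003],[0.278,-0.142,0.415],-1],
])

```text
clock: 8.8
eef_pos: [496.3, -223.4, 269.1]
tcp_rot: [-3.141, 0.001, -2.917]
contact_force: [-0.7, -0.2, -2.3]
opening: 0.319
grasp_force: 61.1
```

```bash
python3 - <<'E'
from h import *
plan([495.6,-222.5,268],np.pi+.225)
k=imaging.calibration('wrist')
f=imaging.grab_frame('wrist')[:,:,::-1];cv2.imwrite('pics/wrist5full.png',f)
cv2.imwrite('pics/wrist5.png',cv2.resize(f[180:330,210:450],(800,500),interpolation=cv2.INTER_CUBIC))
th=.225
for d in (-55.5,55.5):
  for e in (-4.5,4.5):
    X=np.array([494,-222.2,108])+d*np.array([-np.sin(th),np.cos(th),0])+e*np.array([np.cos(th),np.sin(th),0]); print(d,e,proj(k,X))
E
```

```text
t 8.8 pos [ 496.3 -223.4  269.1] rpy [-3.1410e+00  8.0000e-04 -2.9171e+00] op 0.319 F [-0.7 -0.2 -2.3] gf 61.1
turn [-0.0008  0.001  -0.0007] shift [0.0023 0.0052 0.0055]
-55.5 -4.5 [257.48646689 211.53532257]
-55.5 4.5 [258.0731688  223.18067751]
55.5 -4.5 [405.59689772 211.54907388]
55.5 4.5 [404.96167165 223.19270912]
```

View pics/wrist5.png

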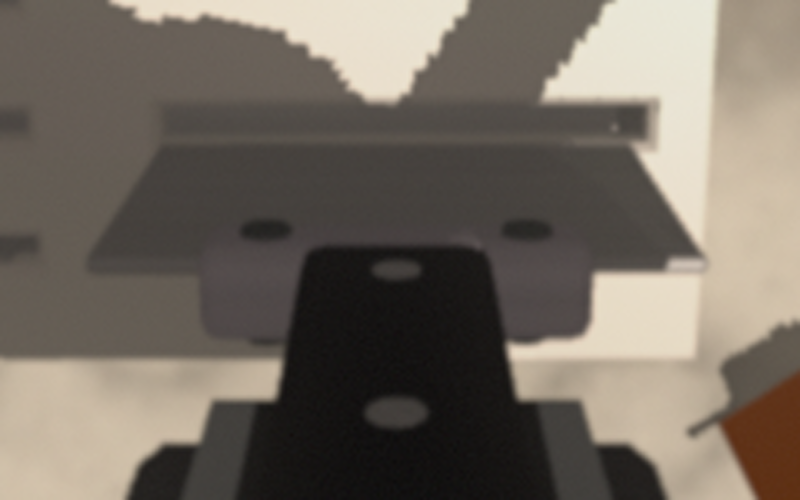

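The crop shows the slot spanning full-image columns 256.5 to 407 and rows 210 to 224, as predicted. The blade's lower edge runs from column 258 to 399.6 at row 223.5.

```bash
python3 - <<'E'
from h import *
s=telemetry.sense();k=imaging.calibration('wrist')
g=cv2.cvtColor(cv2.imread('pics/wrist5full.png'),6)
for c in (300,330,370): print(c,[int(v) for v in g[205:232,c]])
T=R.from_euler('xyz',s['tcp_rot']).inv()
sl=(atz(k,(256.5,217.2),108)+atz(k,(407,217.2),108))/2
for z in (125,129,133):
  p,q=atz(k,(258,223.5),z),atz(k,(399.6,223.5),z);
  print(z,np.linalg.norm(p-q),'slot-blade (tool)',T.apply(sl-(p+q)/2)[:2],'blade in tool',T.apply((p+q)/2-s['eef_pos'])[:2])
print(sl); plan([495.6,-222.5,268],np.pi+.225)
E
```

```text
300 [97, 97, 98, 96, 94, 90, 83, 81, 80, 79, 78, 76, 76, 76, 78, 82, 85, 80, 73, 68, 67, 66, 66, 66, 67, 66, 66]
330 [225, 223, 205, 165, 128, 101, 84, 80, 80, 79, 78, 77, 77, 78, 79, 82, 86, 82, 74, 68, 68, 68, 67, 67, 67, 66, 66]
370 [97, 96, 97, 95, 94, 94, 91, 83, 80, 80, 78, 78, 76, 78, 81, 85, 86, 83, 76, 72, 68, 67, 69, 67, 69, 68, 67]
125 101.17792649679998 slot-blade (tool) [0.55783296 2.24422518] blade in tool [ 1.57607616 -0.29878786]
129 99.76711134435995 slot-blade (tool) [-0.46448659  2.24833629] blade in tool [ 2.59839572 -0.30289898]
133 98.35629619191987 slot-blade (tool) [-1.48680614  2.25244741] blade in tool [ 3.62071527 -0.30701009]
[ 494.37681378 -222.30067826  108.        ]
t 8.85 pos [ 496.6 -223.6  269.6] rpy [-3.1403e+00  1.6000e-03 -2.9171e+00] op 0.319 F [ 0.1  0.1 -2.7] gf 61.1
turn [-0.0016  0.0021 -0.0007] shift [0.0036 0.0064 0.0078]
```

Emit:
step_arm([
  [[0,0,0],[0.007,0.009,0.02],-1],
  [[0,0,0],[0.007,0.009,0.04],-1],
  [[0,0,0],[0.007,0.009,0.06],-1],
  [[0,0,0],[0.007,0.009,0.08],-1],
  [[0,0,0],[0.007,0.009,0.1],-1],
  [[0,0,0],[0.007,0.009,0.115],-1],
  [[0,0,0],[0.007,0.009,0.13],-1],
  [[0,0,0],[0.007,0.009,0.13],-1],
])

```text
clock: 9.65
eef_pos: [493.6, -221.9, 241.5]
tcp_rot: [3.141, -0.001, -2.918]
contact_force: [1.0, 0.5, -2.9]
opening: 0.322
grasp_force: 61.2
```

Emit:
step_arm([
  [[0,0,0],[0,0,0.015],-1],
  [[0,0,0],[0,0,0.03],-1],
  [[0,0,0],[0,0,0.045],-1],
  [[0,0,0],[0,0,0.06],-1],
  [[0,0,0],[0,0,0.06],-1],
])

```text
clock: 10.15
eef_pos: [493.6, -221.9, 229.6]
tcp_rot: [3.141, -0.001, -2.918]
contact_force: [0.0, 0.6, -3.1]
opening: 0.32
grasp_force: 61.2
```

```bash
python3 - <<'E'
from h import *
plan([495.6,-222.5,186],np.pi+.225)
f=imaging.grab_frame('wrist')[:,:,::-1]
cv2.imwrite('pics/wrist6.png',cv2.resize(f[180:330,210:450],(800,500),interpolation=cv2.INTER_CUBIC))
E
```

```text
t 10.15 pos [ 493.6 -221.9  229.6] rpy [ 3.1411e+00 -6.0000e-04 -2.9177e+00] op 0.32 F [ 0.   0.6 -3.1] gf 61.2
turn [ 0.0006 -0.0008 -0.0014] shift [-0.0092 -0.0052  0.2178]
```

View pics/wrist6.png

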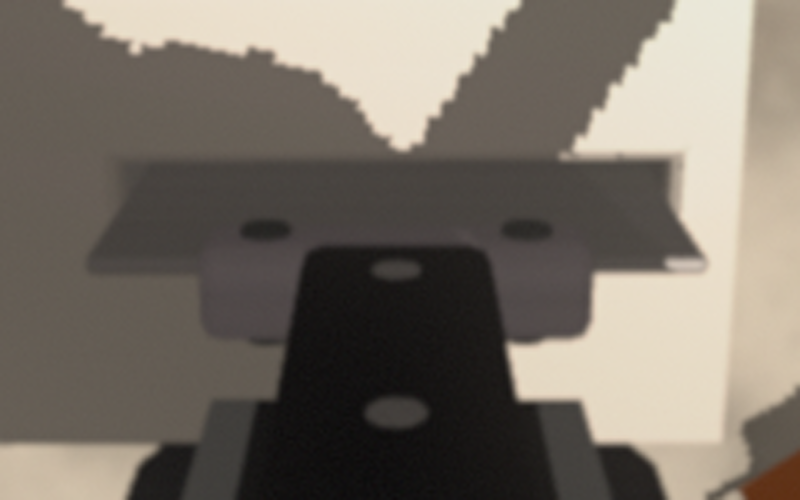

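The blade is inside the slot. The slot ends show at crop columns 118 and 683, with the blade centred between them, and there is no contact force. Lowering on.

Emit:
step_arm([
  [[0,0,0],[0,0,0.03],-1],
  [[0,0,0],[0,0,0.06],-1],
  [[0,0,0],[0,0,0.09],-1],
  [[0,0,0],[0,0,0.12],-1],
  [[0,0,0],[0,0,0.15],-1],
  [[0,0,0],[0,0,0.18],-1],
  [[0,0,0],[0,0,0.21],-1],
  [[0,0,0],[0,0,0.23],-1],
])

```text
clock: 11.0
eef_pos: [493.7, -222.0, 183.4]
tcp_rot: [3.141, -0.0, -2.918]
contact_force: [-0.6, -0.4, -2.9]
opening: 0.318
grasp_force: 61.2
```

Emit:
step_arm([
  [[0,0,0],[0,0,0.005],-1],
  [[0,0,0],[0,0,0.01],-1],
  [[0,0,0],[0,0,0.015],-1],
  [[0,0,0],[0,0,0.02],-1],
  [[0,0,0],[0,0,0.02],-1],
  [[0,0,0],[0,0,0.02],-1],
])

```text
clock: 11.6
eef_pos: [493.9, -222.1, 180.2]
tcp_rot: [-3.142, 0.0, -2.918]
contact_force: [0.4, -0.1, -2.2]
opening: 0.318
grasp_force: 61.2
```

Emit:
step_arm([
  [[0,0,0],[0,0,0.005],-1],
  [[0,0,0],[0,0,0.01],-1],
  [[0,0,0],[0,0,0.015],-1],
  [[0,0,0],[0,0,0.02],-1],
  [[0,0,0],[0,0,0.02],-1],
])

```text
clock: 12.1
eef_pos: [493.7, -222.0, 175.9]
tcp_rot: [3.141, -0.0, -2.918]
contact_force: [0.6, -0.8, -2.6]
opening: 0.32
grasp_force: 61.2
```

Emit:
step_arm([
  [[0,0,0],[0,0,0.004],-1],
  [[0,0,0],[0,0,0.008],-1],
  [[0,0,0],[0,0,0.012],-1],
  [[0,0,0],[0,0,0.012],-1],
])

```text
clock: 12.5
eef_pos: [493.9, -222.1, 174.0]
tcp_rot: [-3.141, 0.0, -2.918]
contact_force: [0.7, 0.5, 2.5]
opening: 0.321
grasp_force: 61.8
```

Emit:
step_arm([
  [[0,0,0],[0,0,0.003],-1],
  [[0,0,0],[0,0,0.003],-1],
  [[0,0,0],[0,0,0.003],-1],
])

```text
clock: 12.8
eef_pos: [494.1, -222.1, 174.0]
tcp_rot: [-3.141, 0.001, -2.918]
contact_force: [-2.0, 1.1, 9.2]
opening: 0.318
grasp_force: 62.8
```

```bash
python3 - <<'E'
from h import *
plan([495.6,-222.5,186],np.pi+.225)
f=imaging.grab_frame('wrist')[:,:,::-1]
cv2.imwrite('pics/wrist7.png',cv2.resize(f[180:330,210:450],(800,500),interpolation=cv2.INTER_CUBIC))
E
```

```text
t 12.8 pos [ 494.1 -222.1  174. ] rpy [-3.1413e+00  6.0000e-04 -2.9177e+00] op 0.318 F [-2.   1.1  9.2] gf 62.8
turn [-0.0004  0.0007 -0.0014] shift [-0.007  -0.0037 -0.06  ]
```

It is seated with about 12 N under the collar. Releasing.

Emit:
step_arm([
  [[0,0,0],[0,0,0],-0.2],
  [[0,0,0],[0,0,0],0.0],
  [[0,0,0],[0,0,0],0.3],
  [[0,0,0],[0,0,0],0.4],
  [[0,0,0],[0,0,0],0.4],
  [[0,0,0],[0,0,0],0.4],
])

```text
clock: 13.45
eef_pos: [493.9, -222.1, 173.0]
tcp_rot: [3.142, -0.0, -2.918]
contact_force: [0.1, -0.1, -0.2]
opening: 0.702
grasp_force: 0.0
```

Emit:
step_arm([
  [[0,0,0],[0,0,-0.05],0.4],
  [[0,0,0],[0,0,-0.15],0.4],
  [[0,0,0],[0,0,-0.3],0.4],
  [[0,0,0],[0,0,-0.5],0.4],
  [[0,0,0],[0.15,0,-0.7],0.4],
  [[0,0,0],[0.15,0,-0.7],0.4],
  [[0,0,0],[0.15,0,-0.7],0.4],
])

```text
clock: 14.15
eef_pos: [464.8, -229.0, 314.6]
tcp_rot: [-3.14, 0.002, -2.918]
contact_force: [-0.4, -0.3, -1.2]
opening: 0.697
grasp_force: 0.0
```

```bash
python3 - <<'E'
from h import *
plan([495.6,-222.5,186],np.pi+.225)
f=imaging.grab_frame('scene')[:,:,::-1]
cv2.imwrite('pics/scene8.png',cv2.resize(f[130:350,180:480],(800,587),interpolation=cv2.INTER_CUBIC))
E
```

```text
t 14.15 pos [ 464.8 -229.   314.6] rpy [-3.1398e+00  2.3000e-03 -2.9184e+00] op 0.697 F [-0.4 -0.3 -1.2] gf 0.0
turn [-0.0023  0.003  -0.0023] shift [-0.1561 -0.0012  0.6432]
```

View pics/scene8.png

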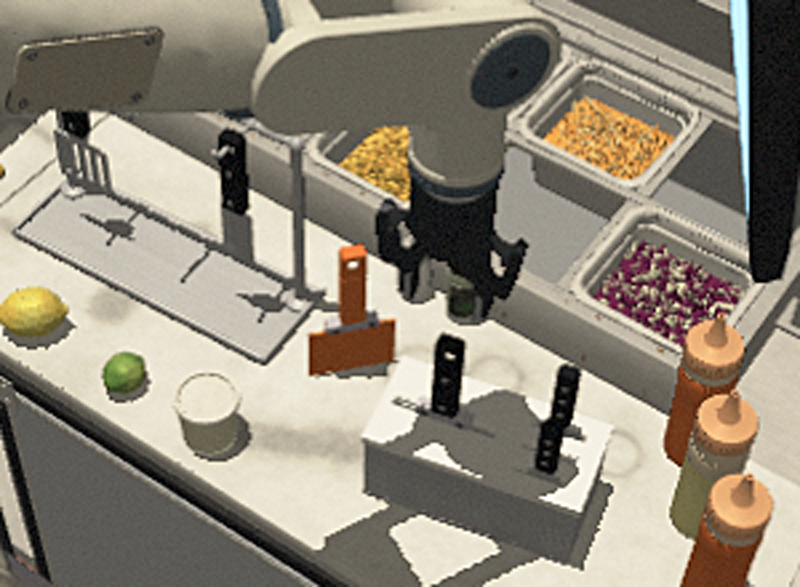

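The scraper stands upright in the long slot (crop (448,375)) with its collar on the white top. The turner and spreader still hang on their hooks, nothing has been knocked over, and the gripper is clear.

```bash
python3 -c "
from rig import r
print(r.sign_off())"
```

```text
the job is handed in; nothing more can be done
None
```

The scraper is in the knife box's long slot, blade down, lowered gently until its collar rested on the white top. The turner and spreader still hang on their hooks, nothing was knocked over, and the job was handed in at about 14 s.

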